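Slide the vial carrier along the dock until it drops into the free bay

TASK

Push the vial carrier along its rails with a fingertip, slowly, toward the bay marked by the green tag, until you feel it drop level into that bay's locating notches, then take the hand away. Only push the white board: do not lift or tip it, do not touch the block of vials on it, never run it to the red-tagged bay, and leave the bottle, beaker and pot alone.

Things in the scene. Friction and masses are not known exactly. Their poses are not given: they have to be found in the camera images.
- dock: Fixed light grey base with dark grey rails. Origin: on the bench under the middle of the track; base x -62 to +92, y -200 to +200 mm. Rails run along its y (to the robot's left, turned up to 0.4 rad), tops 30 mm above the bench, between fences 103 mm apart with tops at 44 mm. Bays centred at y = +-100 mm, each with four notches 20 mm long, 8 mm deep. No end stops: past the notches the carrier can run off.
- carrier: White board, 100 mm (x, across the rails) by 130 mm (y, along them), 14 mm thick, loose on the rails on four studs 6 mm tall, 14 mm long. Origin: centre of the studs' underside; the board spans 6 to 20 mm above it. Axes parallel to the dock's at the start. With vials 0.5 to 0.8 kg, takes roughly 2 to 7 N to slide. Push low on the board's end face, at most about 4 cm/s: faster it may skip the notches.
- carrier_mid (a point): Middle of the white board, half-way through its thickness, 13 mm above the carrier's origin. 43 mm above the bench while sliding. When all studs fall into a bay's notches the board drops level by 6 mm (this point at 37 mm) and is then blocked along the rails, with about 3 mm play either way.
- vials: Pale blue block of 20 small capped vials fixed on the middle of the board, 76 mm (x) by 90 mm (y), 29 mm tall to the caps (79 mm above the bench while sliding); 20 mm of bare board remains at each end along y. Origin: centre of its underside, on the board's top. Must not be touched.
- green_tag: Green plate 26 x 70 x 6 mm on the dock's edge (the dock's +x side) beside the free bay, either the left or the right one. Origin: centre of its underside.
- red_tag: Red plate of the same size beside the other bay, which is not to be used. Origin: centre of its underside.
- green_bay (a point): Middle of the free bay: on the centre line of the track, at the height of the rail tops (30 mm above the bench). The carrier's middle is above this point when its studs are centred over the notches.
- red_bay (a point): The same point of the red-tagged bay.
- bottle_mid (a point): Middle of a loose amber jar with a black cap, 54 mm across and 85 mm tall, standing on the bench beyond the dock. Leave alone.
- beaker_mid (a point): Middle of a loose glass beaker, 60 mm across and 75 mm tall, standing on the bench past the dock's left end. Leave alone.
- pot_mid (a point): Middle of a loose small white pot with an orange cap, 38 mm across and 45 mm tall, standing on the bench on the robot's side of the dock. Leave alone.
Mind the look-alikes: they are no part of the job. Of the things that look like the carrier, the largest one is meant.

How it is judged:
By the outcome, as a careful person would: the job done as asked, in the order asked, and still so for the second after the job is handed in, with the robot touching nothing.
It also fails if it takes over 40 s, if anything falls off the work surface, if the arm or the gripper's body presses on something with over 40 N, if the wrist force passes 120 N, or if a joint passes its speed limit or range.

ROBOT

A 6-joint arm with a two-finger parallel gripper is mounted at the origin on the work surface. World frame = base frame: x ahead of the robot, y to its left, z up, the work surface at z = 0. Lengths are in m, angles in rad, forces in N, time in s.
With the tool pointing down it reaches from about 0.325 to 0.9 m from the base axis. Payload 6.1 kg.
Tool frame: the origin (TCP) lies midway between the tips of the shut fingers; the grasp point (between the pads) lies 19 mm behind it; z points along the fingers, y is the direction in which the jaws open and shut (so a half turn about z gives the same grasp; the last joint's range is limited). The gripper opens to 87 mm and grips with 3 to 60 N. Pads are 19 mm wide; open, the fingers measure 117 mm over their backs; the gripper's body (75 mm by 190 mm) begins 51 mm behind the grasp point.
Start: joints at [-1.472, 0.22, 1.526, -0, 1.395, -0.126], TCP at [0.139, -0.609, 0.199] pointing down, gripper open.
Joint ranges: [-2.98, 2.98], [-0.91, 2.08], [0.09, 2.57], [-1.24, 4.39], [0.2, 2.65], [-2.68, 2.68]. Speed limits (rad/s): [2.57, 2.57, 3.01, 3.14, 3.14, 3.14].

INTERFACE

Orientations are given as a unit quaternion [w, x, y, z].
In Python, from bench import telemetry, capture, camera_params, order gives the robot as it stands. The module is installed in compiled form; this text tells all that it offers.
- The arm moves only by the tool play_rows, never from a script. Its argument "deltas" is a list of rows, each an object with "translation": the shift along the tool's x, y, z in cm, a list of three; "spin": the turn about the tool's z in rad. A call has 1 to 20 rows; each row shifts and turns the commanded pose from where the row before left it, along the tool's axes as they then stand; what a row does not reach is not made up. A row lasts 1/8 s, in which the tool goes at most 62.5 mm and 10.7 degrees, less where a joint would pass 70% of its speed; a pose out of reach is approached as far as the arm can. A call with a gripper value outside its range is refused whole. "jaw" is the gripper command: -1 is shut, 1 is fully open, values between are in proportion, set as the call begins (left out, the last holds). The fingers move at their own pace and stop on an object; the grip force is fixed at half the most. Time passes only in rows, so rows that do not move let the fingers close. It gives the time, the measured TCP pose, the force and the opening at its end, in the units of the state.
- telemetry.state(): the state, without advancing time (a new reading comes with each control period).
- capture(name): name is "side" or "top" or "wrist"; returns (picture, depth): 384x512x3 uint8, red, green, blue; 384x512 float32, m along the optical axis (not along the pixel's ray), 0 where there is no reading.
- camera_params(name): a dict with "mtx" (3x3 intrinsics, pixels), "T" (4x4, takes a point from camera to world coordinates). Camera axes: x right, y down, z forward; pixel columns grow to the right and rows downward; lengths in m; the calibration is good to about 2 mm. A picture is of the moment at which its call begins: read the wrist's pose just before it. camera_params takes no time and is no camera call; for the wrist camera it gives the pose at the moment of the call.
- order.sign_off(): hands the job in, once; it reports no verdict.
The state is a dict: "clock": time; "q": joint angles; "qvel": joint speeds; "tau": joint torques, N m; "position": TCP position; "ee_rot": TCP orientation; "force": force on the tool from outside, world axes, zero at the start; "ft_torque": the same for the moment, N m; "finger_gap": finger opening in m.
Only numpy, scipy, OpenCV 4.12 (cv2) and the standard library are available. Lean on these libraries where they do the work, as an engineer would, in place of code of your own. Each camera call takes 0.05 s, during which the arm holds its last target.

## Working session

There is one attempt and no reset: what is moved stays moved. The work goes in short steps, Python scripts to look and compute and a tool call to move; the robot and the scene stay as the last step left them, time stands still between calls to the robot, and variables do not carry over. Pictures are saved under pics/ and viewed, and the job is handed in when it is done.

Besides the shell and the picture viewer there is one more tool, called after "Emit:" as a command line: name --argument value ..., lists and objects as JSON in quotes. play_rows: Moves the arm, as the interface text tells. Its arguments: {"type":"object","properties":{"deltas":{"type":"array"},"jaw":{"type":"number"}},"required":["deltas"]}

```bash
mkdir -p pics; cat > h.py <<'E'
import numpy as np, cv2
from bench import telemetry, capture, camera_params, order
def snap(name,tag):
    P=camera_params(name); im,d=capture(name)
    cv2.imwrite(f'pics/{tag}.png',im[:,:,::-1]); np.savez(f'{tag}.npz',im=im,d=d,K=P['mtx'],T=P['T'])
    return im,d,P
def load(tag):
    z=np.load(f'{tag}.npz'); return z['im'],z['d'],z['K'],z['T']
def ray(uv,K,T,z):
    uv=np.atleast_2d(uv).astype(float); r=np.c_[uv,np.ones(len(uv))]@np.linalg.inv(K).T@T[:3,:3].T
    o=T[:3,3]; return o+r*((z-o[2])/r[:,2])[:,None]
E
python3 - <<'E'
from h import *
print(telemetry.state())
for n in('top','side'): 
    im,d,P=snap(n,n+'0'); print(n,P['mtx'].tolist(),P['T'].round(3).tolist())
E
```

```text
{'clock': 0.0, 'q': array([-1.47210717e+00,  2.21242628e-01,  1.52762633e+00, -4.62395839e-06,
        1.39470007e+00, -1.26089017e-01]), 'qvel': array([ 1.51613896e-03,  3.84882051e-04,  2.84753158e-04, -7.67587252e-04,
        1.95474427e-03, -4.93580218e-05]), 'tau': array([ 2.54875804e-04, -4.94609070e+01, -3.87371564e+01,  6.99679437e-02,
        5.70658303e-02, -1.65645533e-04]), 'position': array([ 0.13924037, -0.60859743,  0.19751903]), 'ee_rot': array([-9.88125024e-04,  9.93690461e-01,  1.12152982e-01,  1.12620554e-05]), 'force': array([-0.27418807,  0.33548525, -0.27984849]), 'ft_torque': array([-0.01314152, -0.03895672,  0.0369066 ]), 'finger_gap': 0.08685600160658155}
top [[441.6240767917607, 0.0, 261.06473539525683], [0.0, 441.6240767917607, 193.58780683084933], [0.0, 0.0, 1.0]] [[0.021, -0.991, 0.133, 0.403], [-1.0, -0.02, 0.011, 0.076], [-0.008, -0.133, -0.991, 1.102], [0.0, 0.0, 0.0, 1.0]]
side [[371.57996614398036, 0.0, 261.79172960948176], [0.0, 371.57996614398036, 191.82356162571008], [0.0, 0.0, 1.0]] [[-0.868, -0.366, 0.336, 0.258], [-0.497, 0.64, -0.586, 0.597], [-0.001, -0.675, -0.738, 0.692], [0.0, 0.0, 0.0, 1.0]]
```

View pics/top0.png

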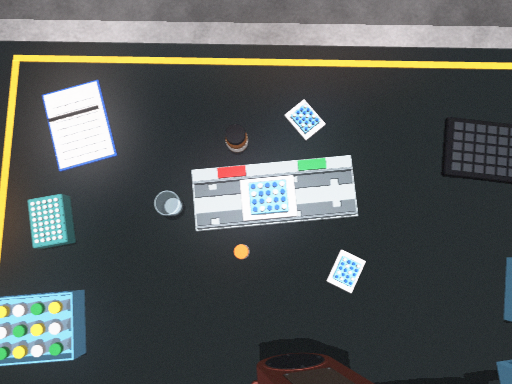

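View pics/side0.png

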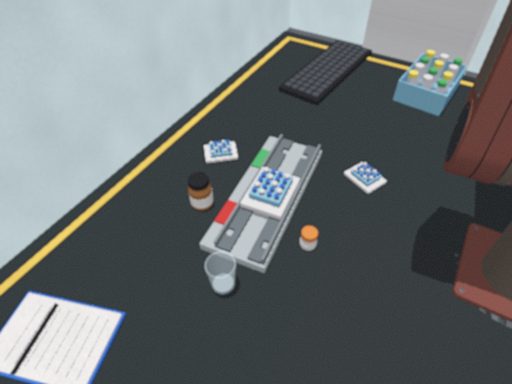

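Both views show the same layout. The look-alikes for the carrier are the board at top (268,197), which sits on the rails and is the largest, and small decoys at (305,119) and (346,271). I choose (268,197). The green tag is at (312,164), the −y end, and the red tag is at (232,171), so I push from the +y end. Next I check with a crop and measure.

```bash
python3 - <<'E'
from h import *
im,d,K,T=load('top0')
c=im[145:240,180:370]; cv2.imwrite('pics/crop0.png',cv2.resize(c,None,fx=4.2,fy=4.2,interpolation=cv2.INTER_CUBIC)[:,:,::-1])
hsv=cv2.cvtColor(im,cv2.COLOR_RGB2HSV)
roi=np.zeros(im.shape[:2],np.uint8); roi[150:235,185:362]=1
g=((hsv[...,0]>45)&(hsv[...,0]<80)&(hsv[...,1]>120)&(roi>0))
r=(((hsv[...,0]<8)|(hsv[...,0]>172))&(hsv[...,1]>140)&(roi>0))
for n,m in(('g',g),('r',r)):
    ys,xs=np.nonzero(m); uv=np.c_[xs,ys].mean(0); print(n,len(xs),uv,d[m].mean())
    rc=cv2.minAreaRect(np.c_[xs,ys].astype(np.float32)); print(rc)
# depth -> height map
v,u=np.mgrid[:384,:512]; R=np.stack([(u-K[0,2])/K[0,0],(v-K[1,2])/K[1,1],np.ones_like(u)],-1)*d[...,None]
W=R@T[:3,:3].T+T[:3,3]
for row in (190,197,204): print([int(1000*z) for z in W[row,190:360:4,2]])
np.save('W0.npy',W)
S=im[:,:,:].min(2); print(S[197,225:310:2])
E
```

```text
g 265 [311.40377358 163.86415094] 1.0806811
((311.40167236328125, 163.9180450439453), (9.868395805358887, 26.70804214477539), 84.80557250976562)
r 271 [231.15129151 171.38376384] 1.0880891
((231.1831817626953, 171.33168029785156), (9.850868225097656, 27.16451644897461), 84.2894058227539)
[2, 18, 33, 30, 30, 29, 29, 24, 29, 31, 27, 28, 28, 51, 46, 63, 67, 67, 66, 69, 66, 77, 69, 82, 70, 50, 48, 21, 20, 20, 20, 16, 22, 18, 20, 23, 22, 20, 24, 17, 20, 23, -3]
[-2, 19, 21, 24, 19, 25, 22, 21, 25, 21, 22, 20, 21, 49, 45, 67, 68, 67, 66, 67, 66, 67, 68, 77, 67, 48, 49, 19, 21, 21, 22, 20, 20, 23, 18, 19, 23, 23, 23, 18, 21, 20, -1]
[-2, 17, 20, 19, 21, 21, 22, 22, 23, 25, 20, 19, 22, 48, 47, 48, 67, 65, 70, 68, 67, 67, 67, 68, 66, 47, 46, 26, 28, 32, 30, 28, 29, 25, 30, 30, 23, 1101, 28, 30, 27, 33, 0]
[239 239 238 238 238 239 238 238 243 253 253 253 245 208 201 204 208 206
 201 205 208 228 237 208 197 120 156 207 155 113 162 228 253 253 253 251
 240 239 238 239 238 239 239]
```

View pics/crop0.png

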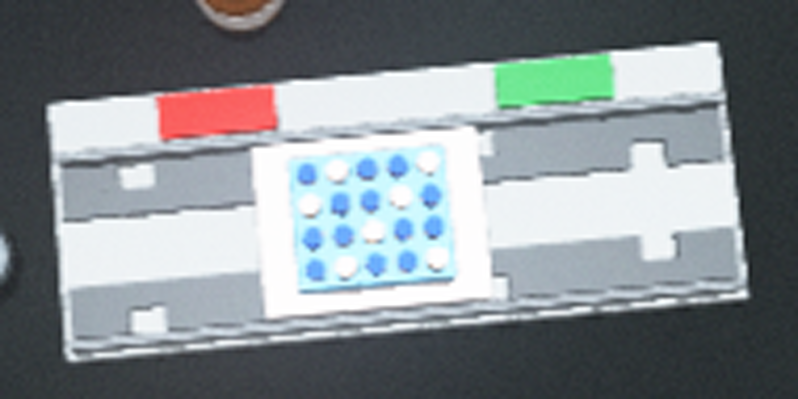

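```bash
python3 - <<'E'
from h import *
im,d,K,T=load('top0'); W=np.load('W0.npy')
print('tagz',W[162:166,302:320,2].mean(),W[169:173,222:240,2].mean())
g=ray([311.4,163.9],K,T,.026)[0]; r=ray([231.2,171.35],K,T,.026)[0]
print(g,r,np.linalg.norm(g-r))
e=(r-g)/np.linalg.norm(r-g); yaw=np.arctan2(-e[0],e[1]); print('yaw',yaw)
ex=np.array([np.cos(yaw),np.sin(yaw),0]); ey=np.array([-np.sin(yaw),np.cos(yaw),0])
# dock: fence outer? use white board blob
m=((im.min(2)>246)).astype(np.uint8); m[:165]=0;m[:,:225]=0;m[:,320:]=0; m[235:]=0
n,l,s,c=cv2.connectedComponentsWithStats(m); i=1+s[1:,4].argmax(); print(s[i],c[i])
cn=max(cv2.findContours((l==i).astype(np.uint8),0,2)[0],key=cv2.contourArea); rc=cv2.minAreaRect(cn); print(rc)
b=ray(cv2.boxPoints(rc),K,T,.050); print(b.round(4)); print('centre',b.mean(0), [np.linalg.norm(b[k]-b[k-1]) for k in range(4)])
crop=np.array([[252,147],[478,128],[492,298],[268,318]])/4.2+[180,145]
B=ray(crop,K,T,.05);C=B.mean(0);print('crop',C)
m0=(g+r)/2; print('tags mid',m0)
for nm,p in(('carrier',C),('g',g),('r',r),*[('b%d'%k,x) for k,x in enumerate(B)]): q=p-m0; print(nm,(q@ex).round(4),(q@ey).round(4))
nt=ray(np.array([[648,157],[658,247],[137,177],[149,320]])/4.2+[180,145],K,T,.028)
for p in nt: print('notch',((p-m0)@ex).round(4),((p-m0)@ey).round(4))
dk=ray(np.array([[48,104],[716,42]])/4.2+[180,145],K,T,.02)
for p in dk: print('dock corner',((p-m0)@ex).round(4),((p-m0)@ey).round(4))
# objects: bottle, beaker, pot
for nm,uv,z in(('bottle cap',(237,135),.085),('beaker rim',(168,203),.07),('pot',(241.5,251.5),.045)): p=ray(uv,K,T,z)[0]; print(nm,p.round(3),((p-m0)@ex).round(3),((p-m0)@ey).round(3))
E
```

```text
tagz 0.042414214746553734 0.027049569123335185
[ 0.62340495 -0.03542439  0.026     ] [0.6007982  0.16284124 0.026     ] 0.19955031182404967
yaw 0.1135322065961969
[241 175  56  45 839] [268.25506555 198.16090584]
((267.9426574707031, 197.36883544921875), (40.37894058227539, 54.140377044677734), 84.80557250976562)
[[0.5762 0.1411 0.05  ]
 [0.5908 0.0111 0.05  ]
 [0.4936 0.0013 0.05  ]
 [0.4793 0.1297 0.05  ]]
centre [0.53497783 0.07078577 0.05      ] [np.float64(0.09764201399802809), np.float64(0.13075990696917095), np.float64(0.09769030213081563), np.float64(0.12916621110083723)]
crop [0.5334062  0.06896333 0.05      ]
tags mid [0.61210158 0.06370843 0.026     ]
carrier -0.0776 0.0141
g -0.0 -0.0998
r -0.0 0.0998
b0 -0.0277 0.079
b1 -0.0289 -0.0514
b2 -0.1271 -0.0493
b3 -0.1266 0.0784
notch -0.0517 -0.1505
notch -0.1049 -0.1502
notch -0.0354 0.1485
notch -0.1197 0.1481
dock corner 0.0145 0.1986
dock corner 0.0145 -0.2
bottle cap [0.678 0.147 0.085] 0.074 0.075
beaker rim [0.514 0.306 0.07 ] -0.07 0.252
pot [0.405 0.131 0.045] -0.199 0.09
```

```bash
cat >> h.py <<'E'
from scipy.spatial.transform import Rotation as Ro
yaw=0.1135; ex=np.array([np.cos(yaw),np.sin(yaw),0]); ey=np.array([-np.sin(yaw),np.cos(yaw),0])
m0=np.array([0.6121,0.0637,0])-0.0785*ex
def where(tgt=None):
    s=telemetry.state(); p=s['position']; q=s['ee_rot']; R=Ro.from_quat(q,scalar_first=True).as_matrix()
    print('t',round(s['clock'],2),'p',p.round(4),'dock xy mm',((p-m0)@ex*1e3).round(1),((p-m0)@ey*1e3).round(1),'F',s['force'].round(2),'gap',s['finger_gap'])
    xy=np.arctan2(R[1,0],R[0,0]); print('tool x yaw',xy.round(4),'spin to +ey',np.round(xy-(yaw+np.pi/2),4), 'zaxis',R[:,2].round(4))
    if tgt is not None:
        t=m0+tgt[0]*ex+tgt[1]*ey; t[2]=tgt[2]; print('delta tool cm',(R.T@(t-p)*100).round(2))
E
python3 -c "
from h import *
where((0,.112,.2))"
```

```text
t 0.1 p [ 0.1392 -0.6087  0.1976] dock xy mm -467.5 -614.5 F [-0.23 -0.26  0.13] gap 0.08717572754675261
tool x yaw 0.2248 spin to +ey -1.4595 zaxis [-2.0e-04  1.7e-03 -1.0e+00]
delta tool cm [ 54.53 -67.01  -0.11]
```

Emit:
play_rows --deltas '[{"translation": [2.72, -3.35, 0], "spin": 0}, {"translation": [2.72, -3.35, 0], "spin": 0}, {"translation": [2.72, -3.35, 0], "spin": 0}, {"translation": [2.72, -3.35, 0], "spin": 0}, {"translation": [2.72, -3.35, 0], "spin": 0}, {"translation": [2.72, -3.35, 0], "spin": 0}, {"translation": [2.72, -3.35, 0], "spin": 0}, {"translation": [2.72, -3.35, 0], "spin": 0}, {"translation": [2.72, -3.35, 0], "spin": 0}, {"translation": [2.72, -3.35, 0], "spin": 0}, {"translation": [2.72, -3.35, 0], "spin": 0}, {"translation": [2.72, -3.35, 0], "spin": 0}, {"translation": [2.72, -3.35, 0], "spin": 0}, {"translation": [2.72, -3.35, 0], "spin": 0}, {"translation": [2.72, -3.35, 0], "spin": 0}, {"translation": [2.72, -3.35, 0], "spin": 0}, {"translation": [2.72, -3.35, 0], "spin": 0}, {"translation": [2.72, -3.35, 0], "spin": 0}, {"translation": [2.72, -3.35, 0], "spin": 0}, {"translation": [2.72, -3.35, 0], "spin": 0}]' --jaw -1

```text
clock: 2.6
position: [0.5205, 0.1665, 0.1982]
ee_rot: [0.0, 0.994, 0.112, -0.0]
force: [1.6, -0.1, -0.2]
finger_gap: 0.0006
```

Emit:
play_rows --deltas '[{"translation": [0, 0, 0], "spin": -0.162}, {"translation": [0, 0, 0], "spin": -0.162}, {"translation": [0, 0, 0], "spin": -0.162}, {"translation": [0, 0, 0], "spin": -0.162}, {"translation": [0, 0, 0], "spin": -0.162}, {"translation": [0, 0, 0], "spin": -0.162}, {"translation": [0, 0, 0], "spin": -0.162}, {"translation": [0, 0, 0], "spin": -0.162}, {"translation": [0, 0, 0], "spin": -0.163}, {"translation": [0, 0, 0], "spin": 0}]'

```text
clock: 3.85
position: [0.5199, 0.1651, 0.1982]
ee_rot: [-0.0, 0.667, 0.745, -0.0]
force: [0.4, 0.1, -0.2]
finger_gap: 0.0003
```

```bash
python3 -c "
from h import *
where((0,.112,.06))
im,d,P=snap('wrist','w1'); print(P['T'].round(3).tolist()); snap('side','side1')"
```

```text
t 3.85 p [0.5199 0.1651 0.1982] dock xy mm -1.6 111.2 F [ 0.41  0.11 -0.23] gap 0.00032311172934699025
tool x yaw 1.6823 spin to +ey -0.002 zaxis [-9.e-04 -2.e-04 -1.e+00]
delta tool cm [ 0.08  0.17 13.82]
[[0.994, 0.106, 0.032, 0.511], [0.111, -0.949, -0.294, 0.246], [-0.0, 0.295, -0.955, 0.383], [0.0, 0.0, 0.0, 1.0]]
```

View pics/w1.png

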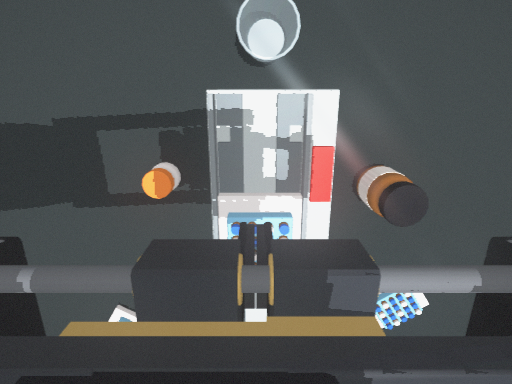

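View pics/side1.png

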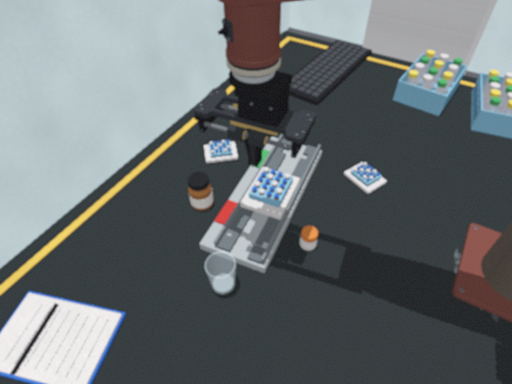

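The wrist view shows the board's +y end edge near row 193 (columns 217–303). The red bay is empty beyond it, with the pot at (160,180), the bottle at (395,195) and the beaker at (268,25). Next I measure the edge precisely.

```bash
python3 -c "
from h import *
im,d,K,T=load('w1')
print(im[180:204,260].tolist())
v=np.array([[225,193.5],[260,193.5],[298,193.5]])
for c in (225,298):
  print(c,[int(x) for x in im[185:202,c].min(1)])
p=ray(v,K,T,.05)
print(((p-m0)@ex).round(4),((p-m0)@ey).round(4))
p=ray([[217,200],[304,200]],K,T,.05);print(((p-m0)@ex).round(4),((p-m0)@ey).round(4))
p=ray([[321,147],[321,201]],K,T,.026);print('red',((p-m0)@ex).round(4),((p-m0)@ey).round(4))
"
```

```text
[[177, 184, 186], [177, 183, 185], [176, 183, 185], [178, 184, 186], [176, 183, 184], [178, 184, 186], [178, 185, 185], [178, 184, 186], [179, 187, 188], [178, 184, 186], [178, 185, 186], [178, 184, 185], [183, 186, 188], [192, 188, 187], [191, 186, 186], [199, 194, 194], [218, 216, 216], [219, 216, 216], [219, 216, 216], [226, 223, 222], [247, 247, 247], [243, 241, 241], [243, 241, 241], [243, 241, 241]]
225 [103, 105, 102, 107, 105, 107, 107, 131, 184, 184, 190, 211, 213, 214, 214, 218, 246]
298 [119, 119, 119, 118, 119, 118, 121, 141, 188, 189, 198, 215, 215, 222, 247, 247, 247]
[-0.0366  0.0043  0.0486] [0.0836 0.0836 0.0835]
[-0.0462  0.056 ] [0.0756 0.0754]
red [0.0773 0.0816] [0.1339 0.0656]
```

Emit:
play_rows --deltas '[{"translation": [0, 0.17, 2.5], "spin": 0}, {"translation": [0, 0, 3.0], "spin": 0}, {"translation": [0, 0, 3.0], "spin": 0}, {"translation": [0, 0, 3.0], "spin": 0}, {"translation": [0, 0, 1.8], "spin": 0}, {"translation": [0, 0, 1.2], "spin": 0}, {"translation": [0, 0, 0.6], "spin": 0}, {"translation": [0, 0, 0.6], "spin": 0}, {"translation": [0, 0, 0], "spin": 0}]'

```text
clock: 5.08
position: [0.5221, 0.1653, 0.0418]
ee_rot: [0.0, 0.666, 0.746, 0.0]
force: [-0.8, -0.3, -1.0]
finger_gap: 0.0008
```

```bash
python3 -c "
from h import *
where((0,.09,.035))
snap('side','side2')
im,d,P=snap('wrist','w2')
im,d,K,T=load('side2');cv2.imwrite('pics/side2c.png',cv2.resize(im[110:280,190:350],None,fx=3.5,fy=3.5,interpolation=cv2.INTER_CUBIC)[:,:,::-1])
"
```

```text
t 5.08 p [0.5221 0.1653 0.0418] dock xy mm 0.6 111.2 F [-0.8  -0.27 -0.98] gap 0.0007978424574636921
tool x yaw 1.6836 spin to +ey -0.0007 zaxis [ 2.e-04  0.e+00 -1.e+00]
delta tool cm [-2.12 -0.06  0.68]
```

View pics/side2c.png

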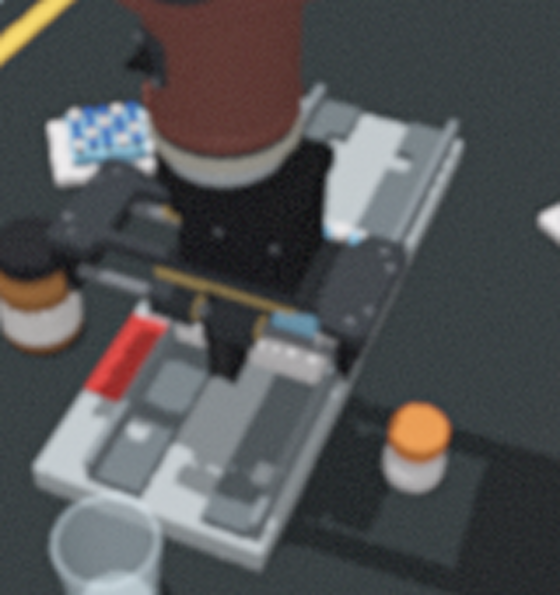

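View pics/w2.png

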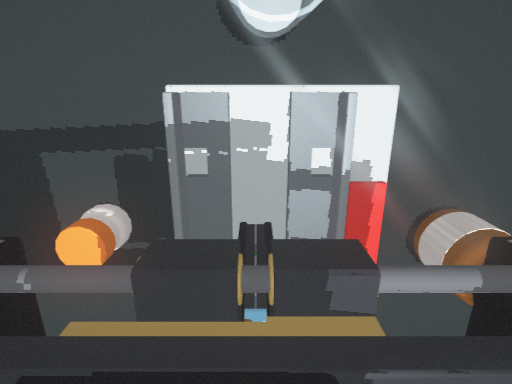

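The fingertip is shut and inside the fences behind the carrier's +y end, clear of the bottle and pot. I lower it to 35 mm and approach.

Emit:
play_rows --deltas '[{"translation": [0, 0, 0.4], "spin": 0}, {"translation": [0, -0.06, 0.3], "spin": 0}, {"translation": [0, 0, 0], "spin": 0}, {"translation": [-0.3, 0, 0], "spin": 0}, {"translation": [-0.3, 0, 0], "spin": 0}, {"translation": [-0.3, 0, 0], "spin": 0}, {"translation": [-0.3, 0, 0], "spin": 0}, {"translation": [-0.3, 0, 0], "spin": 0}, {"translation": [-0.3, 0, 0], "spin": 0}, {"translation": [-0.3, 0, 0], "spin": 0}]'

```text
clock: 6.42
position: [0.5238, 0.1442, 0.0346]
ee_rot: [-0.0, 0.666, 0.746, 0.0]
force: [-0.4, 0.7, 0.4]
finger_gap: 0.0005
```

Emit:
play_rows --deltas '[{"translation": [-0.2, 0, 0], "spin": 0}, {"translation": [-0.2, 0, 0], "spin": 0}, {"translation": [-0.2, 0, 0], "spin": 0}, {"translation": [-0.2, 0, 0], "spin": 0}]'

```text
clock: 6.92
position: [0.5247, 0.1363, 0.0347]
ee_rot: [0.0, 0.666, 0.746, 0.0]
force: [-0.3, 0.6, 0.1]
finger_gap: 0.0006
```

```bash
python3 -c "
from h import *
where((0,-.0255,.035))"
```

```text
t 6.92 p [0.5247 0.1363 0.0347] dock xy mm -0.1 82.1 F [-0.27  0.61  0.08] gap 0.0006078628476023245
tool x yaw 1.6838 spin to +ey -0.0004 zaxis [ 0. -0. -1.]
delta tool cm [-10.76   0.02  -0.03]
```

Emit:
play_rows --deltas '[{"translation": [-0.2, 0, 0], "spin": 0}, {"translation": [-0.2, 0, 0], "spin": 0}, {"translation": [-0.2, 0, 0], "spin": 0}, {"translation": [-0.2, 0, 0], "spin": 0}]'

```text
clock: 7.42
position: [0.5256, 0.1283, 0.0346]
ee_rot: [-0.0, 0.666, 0.746, -0.0]
force: [0.2, -0.6, -0.6]
finger_gap: 0.0005
```

```bash
python3 -c "
from h import *
where((0,-.0255,.035))
snap('top','top3'); im,d,K,T=load('top3');cv2.imwrite('pics/top3c.png',cv2.resize(im[145:240,180:370],None,fx=4.2,fy=4.2,interpolation=cv2.INTER_CUBIC)[:,:,::-1])"
```

```text
t 7.42 p [0.5256 0.1283 0.0346] dock xy mm -0.2 74.0 F [ 0.15 -0.6  -0.58] gap 0.00047238168011617845
tool x yaw 1.6838 spin to +ey -0.0005 zaxis [-0. -0. -1.]
delta tool cm [-9.95  0.02 -0.04]
```

View pics/top3c.png

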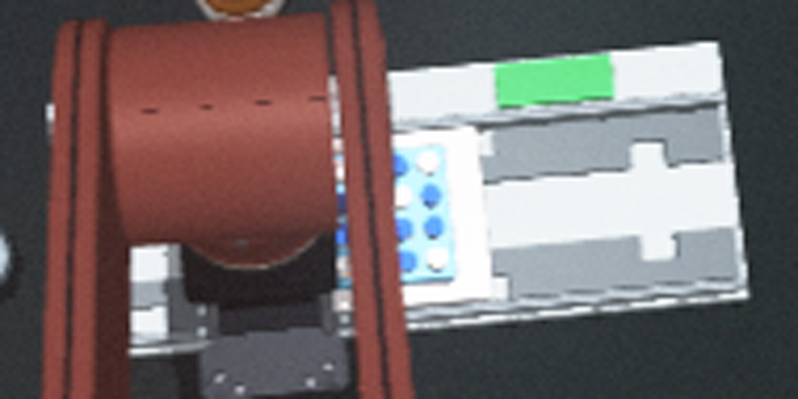

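```bash
python3 -c "
from h import *
snap('side','side3')
im,d,K,T=load('side3');cv2.imwrite('pics/side3c.png',cv2.resize(im[150:250,210:320],None,fx=6,fy=6,interpolation=cv2.INTER_CUBIC)[:,:,::-1])
Ti=np.linalg.inv(T)
def pr(p): c=Ti[:3,:3]@p+Ti[:3,3]; u=K@c/c[2]; return ((u[:2]-[210,150])*6).round(0)
p=telemetry.state()['position']; print('tcp',pr(p)); 
for x,y,z in((-.05,.079,.05),(.05,.079,.05),(.05,.079,.036),(-.05,.079,.036)): print((x,y,z),pr(m0+x*ex+y*ey+[0,0,z]))
"
```

```text
tcp [314. 370.]
(-0.05, 0.079, 0.05) [433. 395.]
(0.05, 0.079, 0.05) [187. 314.]
(0.05, 0.079, 0.036) [189. 338.]
(-0.05, 0.079, 0.036) [431. 418.]
```

View pics/side3c.png

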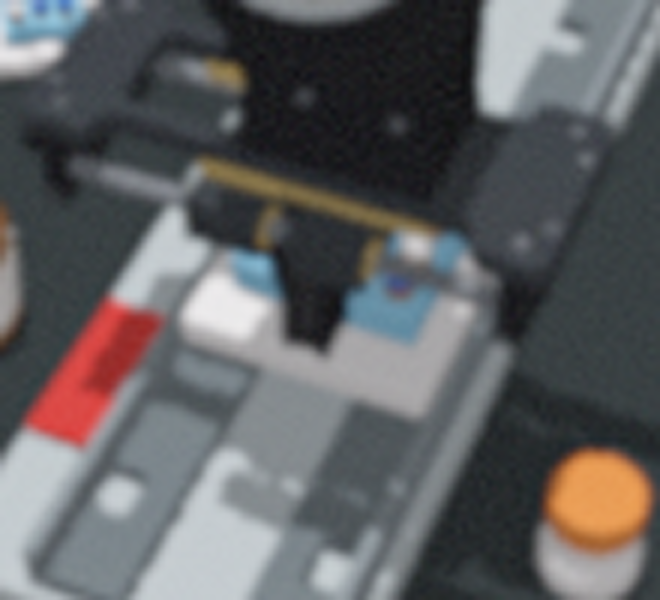

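```bash
python3 -c "
from h import *
im,d,K,T=load('side3')
for cx,cy in [(300,260),(305,290),(308,310),(308,325),(308,335),(308,342),(308,350),(308,358),(308,366),(308,374),(308,382),(308,395),(230,300),(380,370),(250,345),(360,390),(375,330)]:
    u=int(round(cx/6+210));v=int(round(cy/6+150)); z=d[v,u]
    p=T[:3,:3]@(np.linalg.inv(K)@[u,v,1]*z)+T[:3,3]; q=p-m0
    print((cx,cy),(u,v),im[v,u],'dock',(q@ex*1e3).round(0),(q@ey*1e3).round(0),'z',(p[2]*1e3).round(0))
"
```

```text
(300, 260) (260, 193) [40 42 46] dock -11.0 112.0 z 141.0
(305, 290) (261, 198) [33 33 34] dock -1.0 83.0 z 92.0
(308, 310) (261, 202) [41 41 43] dock -1.0 83.0 z 79.0
(308, 325) (261, 204) [37 37 42] dock -1.0 84.0 z 73.0
(308, 335) (261, 206) [36 39 39] dock -1.0 84.0 z 66.0
(308, 342) (261, 207) [85 85 85] dock -1.0 84.0 z 62.0
(308, 350) (261, 208) [135 134 136] dock 2.0 77.0 z 51.0
(308, 358) (261, 210) [169 167 169] dock -0.0 82.0 z 49.0
(308, 366) (261, 211) [166 165 165] dock -0.0 81.0 z 45.0
(308, 374) (261, 212) [162 161 162] dock -0.0 82.0 z 43.0
(308, 382) (261, 214) [137 142 144] dock 3.0 73.0 z 24.0
(308, 395) (261, 216) [132 138 142] dock 1.0 80.0 z 26.0
(230, 300) (248, 200) [235 233 235] dock 39.0 67.0 z 50.0
(380, 370) (273, 212) [169 168 170] dock -28.0 78.0 z 52.0
(250, 345) (252, 208) [167 164 165] dock 22.0 81.0 z 46.0
(360, 390) (270, 215) [160 159 159] dock -22.0 80.0 z 41.0
(375, 330) (272, 205) [130 149 161] dock -18.0 60.0 z 51.0
```

```bash
python3 -c "
from h import *
im,d,P=snap('wrist','w3')
cv2.imwrite('pics/w3c.png',cv2.resize(im[140:340,130:390],None,fx=3,fy=3,interpolation=cv2.INTER_CUBIC)[:,:,::-1])
where()"
```

```text
t 7.58 p [0.5256 0.1284 0.0346] dock xy mm -0.2 74.1 F [ 0.09 -0.43  0.23] gap 0.00048360051767270585
tool x yaw 1.6835 spin to +ey -0.0008 zaxis [-0.e+00  1.e-04 -1.e+00]
```

View pics/w3c.png

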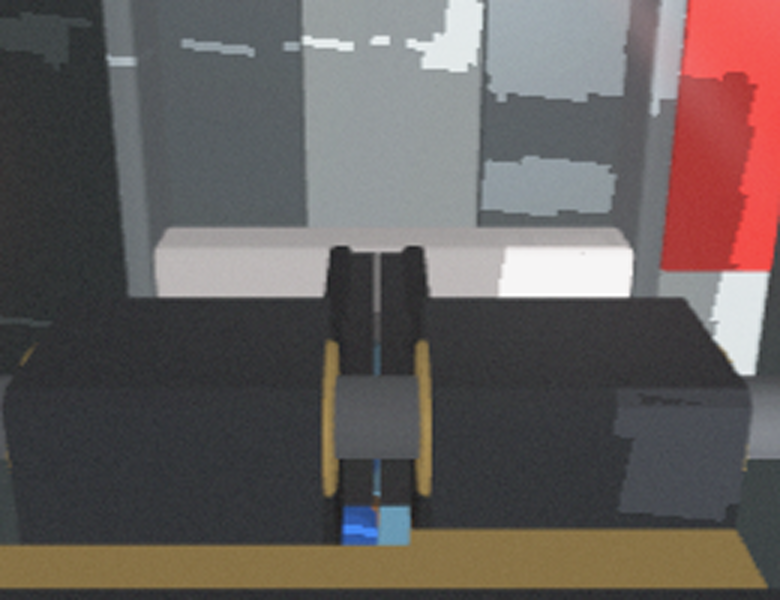

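The finger passed above the board: the side depth puts the tip near z≈57 mm, although the TCP reads 35 mm. There was no contact. I back off now, before it gets near the vials.

Emit:
play_rows --deltas '[{"translation": [0.5, 0, 0], "spin": 0}, {"translation": [0.8, 0, 0], "spin": 0}, {"translation": [0.8, 0, 0], "spin": 0}, {"translation": [0.8, 0, 0], "spin": 0}, {"translation": [0.3, 0, 0], "spin": 0}, {"translation": [0, 0, 0], "spin": 0}]'

```text
clock: 8.32
position: [0.5219, 0.1606, 0.0346]
ee_rot: [0.0, 0.666, 0.746, -0.0]
force: [0.0, 1.0, 0.5]
finger_gap: 0.0006
```

```bash
python3 -c "
from h import *
where()
def wp(tag):
    im,d,K,T=load(tag)
    v,u=np.mgrid[:384,:512]; R=np.stack([(u-K[0,2])/K[0,0],(v-K[1,2])/K[1,1],np.ones_like(u)],-1)*d[...,None]
    return im,R@T[:3,:3].T+T[:3,3]-[m0[0],m0[1],0]
im,W=wp('w1'); print('bench w1',np.median(W[100:150,20:90,2]),'dock', np.median(W[120:140,242:270,2]),'rail',np.median(W[110:140,222:238,2]),'red',np.median(W[155:190,316:326,2]))
im,W=wp('w3'); print('board top w3',np.median(W[226:235,190:230,2]),'bench',np.median(W[20:80,20:80,2]))
im,W=wp('side3'); print('side bench',np.median(W[300:340,150:200,2]))
snap('side','side4'); im,W=wp('side4')
im4=im; cv2.imwrite('pics/side4c.png',cv2.resize(im[150:250,210:320],None,fx=6,fy=6,interpolation=cv2.INTER_CUBIC)[:,:,::-1])
for u in (256,258,260,262,264):
  print(u,[(v,int(im[v,u].max()),*(W[v,u]@np.c_[ex,ey,[0,0,1]]*1e3).round(0).astype(int)) for v in range(206,224)])
"
```

```text
t 8.32 p [0.5219 0.1606 0.0346] dock xy mm -0.2 106.5 F [0.01 1.01 0.46] gap 0.0006170805464582575
tool x yaw 1.6844 spin to +ey 0.0001 zaxis [-0.e+00 -1.e-04 -1.e+00]
bench w1 -0.0009313043088604589 dock 0.021225521587864588 rail 0.028833264805369047 red 0.027174245631248012
board top w3 0.04908374712093598 bench -0.0008180603554251709
side bench 0.0010089765788960925
256 [(206, 48, np.int64(-17), np.int64(144), np.int64(138)), (207, 48, np.int64(-18), np.int64(146), np.int64(138)), (208, 40, np.int64(-5), np.int64(119), np.int64(100)), (209, 42, np.int64(-4), np.int64(117), np.int64(94)), (210, 35, np.int64(-4), np.int64(117), np.int64(90)), (211, 41, np.int64(-3), np.int64(115), np.int64(84)), (212, 35, np.int64(-4), np.int64(116), np.int64(82)), (213, 36, np.int64(-5), np.int64(118), np.int64(82)), (214, 34, np.int64(-5), np.int64(118), np.int64(79)), (215, 38, np.int64(-5), np.int64(119), np.int64(76)), (216, 37, np.int64(-4), np.int64(118), np.int64(71)), (217, 32, np.int64(-3), np.int64(115), np.int64(65)), (218, 64, np.int64(-3), np.int64(116), np.int64(62)), (219, 103, np.in
[... 3485 characters left out ...]
 163, np.int64(-8), np.int64(82), np.int64(50)), (212, 165, np.int64(-7), np.int64(80), np.int64(44)), (213, 162, np.int64(-7), np.int64(81), np.int64(41)), (214, 153, np.int64(-2), np.int64(69), np.int64(22)), (215, 147, np.int64(-4), np.int64(74), np.int64(25)), (216, 143, np.int64(-5), np.int64(75), np.int64(23)), (217, 143, np.int64(-6), np.int64(77), np.int64(22)), (218, 145, np.int64(-7), np.int64(80), np.int64(22)), (219, 144, np.int64(-8), np.int64(83), np.int64(23)), (220, 144, np.int64(-10), np.int64(86), np.int64(23)), (221, 142, np.int64(-10), np.int64(88), np.int64(22)), (222, 136, np.int64(-12), np.int64(93), np.int64(25)), (223, 133, np.int64(-13), np.int64(94), np.int64(23))]
```

View pics/side4c.png

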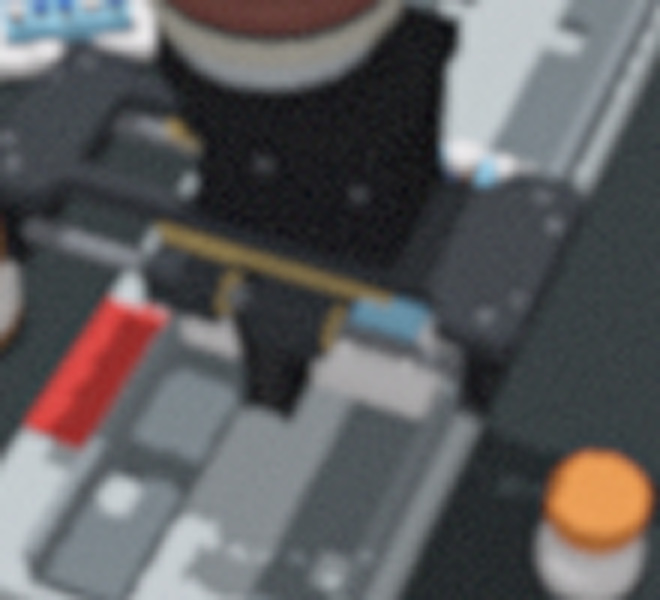

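Backed off cleanly. The arm pose itself is right, since the wrist camera puts the bench at −1 mm. So the visible fingertip really ends about 23 mm above the reported TCP (z≈60 mm in side depth). I check how low the gripper body hangs before going lower.

```bash
python3 -c "
from h import *
im,d,K,T=load('side4')
v,u=np.mgrid[:384,:512]; R=np.stack([(u-K[0,2])/K[0,0],(v-K[1,2])/K[1,1],np.ones_like(u)],-1)*d[...,None]
W=(R@T[:3,:3].T+T[:3,3]-[m0[0],m0[1],0])@np.c_[ex,ey,[0,0,1]]*1e3
W[...,1]-=106.5
m=(W[...,2]>55)&(abs(W[...,0])<120)&(abs(W[...,1])<60)&(im.max(2)<110)&(d>0)
P=W[m]
for a in range(-120,120,20):
  s=P[(P[:,0]>=a)&(P[:,0]<a+20)]
  if len(s)>5: i=s[:,2].argsort()[:4]; print(a,len(s),s[i].round(0).tolist())
"
```

```text
-120 1262 [[-103.0, 54.0, 408.0], [-101.0, 56.0, 408.0], [-103.0, 57.0, 409.0], [-103.0, 55.0, 410.0]]
-100 1713 [[-86.0, 28.0, 130.0], [-84.0, 38.0, 132.0], [-87.0, 34.0, 132.0], [-86.0, 37.0, 132.0]]
-80 1602 [[-80.0, 37.0, 132.0], [-79.0, 36.0, 134.0], [-79.0, 37.0, 138.0], [-79.0, 37.0, 141.0]]
-60 1787 [[-53.0, 33.0, 144.0], [-55.0, 32.0, 145.0], [-48.0, 32.0, 145.0], [-50.0, 32.0, 145.0]]
-40 2068 [[-28.0, 38.0, 135.0], [-21.0, 38.0, 135.0], [-33.0, 14.0, 136.0], [-30.0, 38.0, 136.0]]
-20 1241 [[-6.0, 10.0, 61.0], [-1.0, 10.0, 62.0], [-3.0, 9.0, 62.0], [-8.0, 4.0, 62.0]]
0 835 [[1.0, 10.0, 60.0], [8.0, 10.0, 61.0], [2.0, 8.0, 62.0], [4.0, 9.0, 62.0]]
20 279 [[27.0, 37.0, 136.0], [22.0, 38.0, 137.0], [25.0, 36.0, 139.0], [24.0, 39.0, 139.0]]
40 108 [[51.0, 33.0, 142.0], [52.0, -25.0, 142.0], [43.0, -26.0, 142.0], [57.0, 33.0, 142.0]]
60 340 [[79.0, -26.0, 131.0], [79.0, 6.0, 131.0], [79.0, 28.0, 131.0], [80.0, -22.0, 131.0]]
80 231 [[80.0, 9.0, 130.0], [86.0, 37.0, 131.0], [84.0, 36.0, 131.0], [80.0, 26.0, 132.0]]
```

Emit:
play_rows --deltas '[{"translation": [0, 0, 0.4], "spin": 0}, {"translation": [0, 0, 0.4], "spin": 0}, {"translation": [0, 0, 0.4], "spin": 0}, {"translation": [0, 0, 0], "spin": 0}]'

```text
clock: 8.88
position: [0.5215, 0.1601, 0.022]
ee_rot: [-0.0, 0.666, 0.746, -0.0]
force: [1.2, -0.1, 0.7]
finger_gap: 0.0005
```

```bash
cat > tip.py <<'E'
from h import *
import sys
snap('side',sys.argv[1]); where()
im,d,K,T=load(sys.argv[1])
v,u=np.mgrid[:384,:512]; R=np.stack([(u-K[0,2])/K[0,0],(v-K[1,2])/K[1,1],np.ones_like(u)],-1)*d[...,None]
W=(R@T[:3,:3].T+T[:3,3]-[m0[0],m0[1],0])@np.c_[ex,ey,[0,0,1]]*1e3
y=(telemetry.state()['position']-m0)@ey*1e3
m=(abs(W[...,0])<16)&(abs(W[...,1]-y)<20)&(W[...,2]>28)&(im.max(2)<110)
P=W[m]; print('tip lowest',P[P[:,2].argsort()[:8]].round(0).tolist())
cv2.imwrite(f'pics/{sys.argv[1]}c.png',cv2.resize(im[150:250,210:320],None,fx=6,fy=6,interpolation=cv2.INTER_CUBIC)[:,:,::-1])
E
python3 tip.py side5
```

```text
t 8.93 p [0.5217 0.1602 0.0223] dock xy mm -0.4 106.1 F [0.94 0.56 0.37] gap 0.0002810416729649524
tool x yaw 1.6837 spin to +ey -0.0006 zaxis [-7.e-04 -1.e-04 -1.e+00]
tip lowest [[-3.0, 116.0, 47.0], [6.0, 117.0, 47.0], [-8.0, 117.0, 48.0], [-5.0, 116.0, 49.0], [4.0, 117.0, 49.0], [-7.0, 119.0, 49.0], [-1.0, 116.0, 50.0], [6.0, 116.0, 50.0]]
```

View pics/side5c.png

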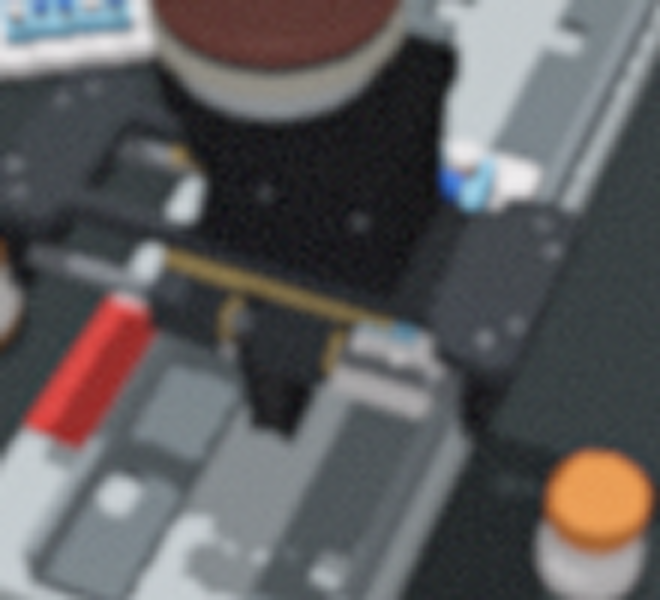

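The body bottom sits about 95 mm above the TCP, so it stays clear of the vials. The tip is now at about 46 mm. I lower it another 9 mm and approach again.

Emit:
play_rows --deltas '[{"translation": [0, 0, 0.3], "spin": 0}, {"translation": [0, 0, 0.3], "spin": 0}, {"translation": [0, 0, 0.3], "spin": 0}, {"translation": [0, 0, 0], "spin": 0}]'

```text
clock: 9.43
position: [0.5216, 0.1602, 0.0133]
ee_rot: [-0.0, 0.666, 0.746, -0.0]
force: [-0.1, 0.5, 0.2]
finger_gap: 0.0004
```

```bash
python3 tip.py side6
```

```text
t 9.47 p [0.5218 0.1603 0.0135] dock xy mm -0.3 106.2 F [-0.64  0.5  -0.02] gap 0.0004498550791020687
tool x yaw 1.6838 spin to +ey -0.0005 zaxis [-3.e-04 -1.e-04 -1.e+00]
tip lowest [[-6.0, 116.0, 39.0], [4.0, 116.0, 40.0], [-9.0, 101.0, 40.0], [-1.0, 117.0, 41.0], [-9.0, 96.0, 41.0], [-3.0, 116.0, 41.0], [6.0, 118.0, 42.0], [-8.0, 100.0, 42.0]]
```

View pics/side6c.png

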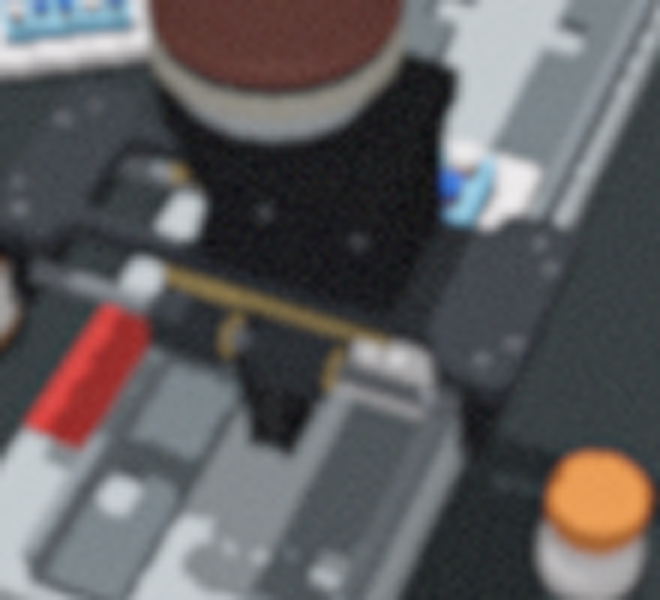

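Emit:
play_rows --deltas '[{"translation": [0, 0, 0.25], "spin": 0}, {"translation": [-0.3, 0, 0], "spin": 0}, {"translation": [-0.3, 0, 0], "spin": 0}, {"translation": [-0.3, 0, 0], "spin": 0}, {"translation": [-0.3, 0, 0], "spin": 0}]'

```text
clock: 10.1
position: [0.5234, 0.1481, 0.0112]
ee_rot: [0.0, 0.666, 0.746, 0.0]
force: [-0.1, -0.7, -0.5]
finger_gap: 0.0002
```

Emit:
play_rows --deltas '[{"translation": [-0.2, 0, 0], "spin": 0}, {"translation": [-0.2, 0, 0], "spin": 0}, {"translation": [-0.2, 0, 0], "spin": 0}]'

```text
clock: 10.48
position: [0.5238, 0.1433, 0.0112]
ee_rot: [-0.001, 0.666, 0.746, 0.001]
force: [-0.7, 4.8, 0.3]
finger_gap: 0.0002
```

Emit:
play_rows --deltas '[{"translation": [-0.2, 0, 0], "spin": 0}, {"translation": [-0.2, 0, 0], "spin": 0}]'

```text
clock: 10.72
position: [0.5243, 0.1394, 0.0112]
ee_rot: [-0.001, 0.666, 0.746, 0.001]
force: [-0.6, 5.0, 0.7]
finger_gap: 0.0006
```

```bash
python3 tip.py side7
```

```text
t 10.78 p [0.5243 0.1391 0.0112] dock xy mm -0.2 84.9 F [-0.08  4.56  0.23] gap 0.00034592429116745956
tool x yaw 1.6839 spin to +ey -0.0004 zaxis [-2.0e-04  1.3e-03 -1.0e+00]
tip lowest [[-6.0, 94.0, 34.0], [9.0, 95.0, 35.0], [-3.0, 94.0, 37.0], [6.0, 95.0, 37.0], [4.0, 95.0, 37.0], [-1.0, 96.0, 37.0], [-8.0, 78.0, 38.0], [-1.0, 95.0, 40.0]]
```

View pics/side7c.png

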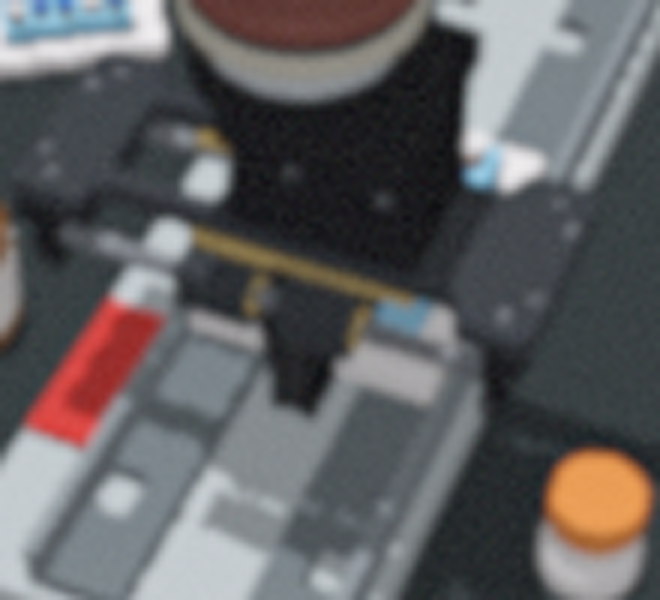

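Contact made at about 5 N and the carrier slides. The tip is low on the end face. I push steadily at 2.4 cm/s.

Emit:
play_rows --deltas '[{"translation": [-0.2, 0, 0], "spin": 0}, {"translation": [-0.3, 0, 0], "spin": 0}, {"translation": [-0.3, 0, 0], "spin": 0}, {"translation": [-0.3, 0, 0], "spin": 0}, {"translation": [-0.3, 0, 0], "spin": 0}, {"translation": [-0.3, 0, 0], "spin": 0}, {"translation": [-0.3, 0, 0], "spin": 0}, {"translation": [-0.3, 0, 0], "spin": 0}, {"translation": [-0.3, 0, 0], "spin": 0}, {"translation": [-0.3, 0, 0], "spin": 0}, {"translation": [-0.3, 0, 0], "spin": 0}, {"translation": [-0.3, 0, 0], "spin": 0}]'

```text
clock: 12.28
position: [0.5282, 0.1044, 0.0112]
ee_rot: [-0.0, 0.666, 0.746, 0.0]
force: [-0.6, 5.9, 0.5]
finger_gap: 0.0004
```

```bash
python3 -c "
from h import *
where((0,-.0255,.011))
snap('top','top8'); im,d,K,T=load('top8');cv2.imwrite('pics/top8c.png',cv2.resize(im[145:240,180:370],None,fx=4.2,fy=4.2,interpolation=cv2.INTER_CUBIC)[:,:,::-1])"
```

```text
t 12.28 p [0.5282 0.1044 0.0112] dock xy mm -0.2 50.0 F [-0.58  5.87  0.51] gap 0.00035203748870478587
tool x yaw 1.6839 spin to +ey -0.0004 zaxis [-1.0e-04  1.2e-03 -1.0e+00]
delta tool cm [-7.55  0.02  0.01]
```

View pics/top8c.png

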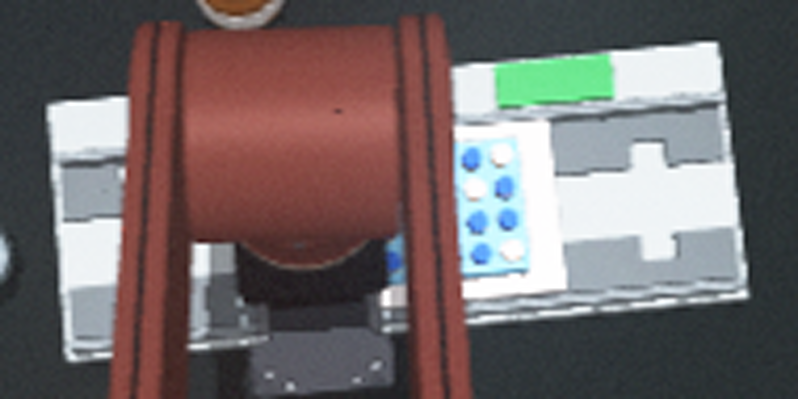

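The top view shows the carrier moving straight along the rails toward the green bay. Its front edge is at x≈555–565 in the crop.

Emit:
play_rows --deltas '[{"translation": [-0.3, 0, 0], "spin": 0}, {"translation": [-0.3, 0, 0], "spin": 0}, {"translation": [-0.3, 0, 0], "spin": 0}, {"translation": [-0.3, 0, 0], "spin": 0}, {"translation": [-0.3, 0, 0], "spin": 0}, {"translation": [-0.3, 0, 0], "spin": 0}, {"translation": [-0.3, 0, 0], "spin": 0}, {"translation": [-0.3, 0, 0], "spin": 0}, {"translation": [-0.3, 0, 0], "spin": 0}, {"translation": [-0.3, 0, 0], "spin": 0}, {"translation": [-0.3, 0, 0], "spin": 0}, {"translation": [-0.3, 0, 0], "spin": 0}, {"translation": [-0.3, 0, 0], "spin": 0}, {"translation": [-0.3, 0, 0], "spin": 0}, {"translation": [-0.3, 0, 0], "spin": 0}, {"translation": [-0.3, 0, 0], "spin": 0}, {"translation": [-0.3, 0, 0], "spin": 0}, {"translation": [-0.3, 0, 0], "spin": 0}, {"translation": [-0.3, 0, 0], "spin": 0}, {"translation": [-0.2, 0, 0], "spin": 0}]'

```text
clock: 14.82
position: [0.5348, 0.0458, 0.0112]
ee_rot: [-0.001, 0.666, 0.746, 0.0]
force: [-0.0, 5.4, 1.7]
finger_gap: 0.0004
```

```bash
python3 -c "
from h import *
where((0,-.0255,.011))"
```

```text
t 14.82 p [0.5348 0.0458 0.0112] dock xy mm -0.3 -9.0 F [-0.04  5.44  1.74] gap 0.0004287072849022045
tool x yaw 1.6838 spin to +ey -0.0005 zaxis [-4.0e-04  1.2e-03 -1.0e+00]
delta tool cm [-1.65  0.03  0.02]
```

Emit:
play_rows --deltas '[{"translation": [-0.2, 0, 0], "spin": 0}, {"translation": [-0.2, 0, 0], "spin": 0}, {"translation": [-0.2, 0, 0], "spin": 0}, {"translation": [-0.2, 0, 0], "spin": 0}, {"translation": [-0.2, 0, 0], "spin": 0}]'

```text
clock: 15.45
position: [0.5359, 0.0359, 0.0111]
ee_rot: [-0.001, 0.666, 0.746, 0.0]
force: [-0.8, 5.9, 1.0]
finger_gap: 0.0006
```

Emit:
play_rows --deltas '[{"translation": [-0.2, 0, 0], "spin": 0}, {"translation": [-0.2, 0, 0], "spin": 0}]'

```text
clock: 15.7
position: [0.5363, 0.0316, 0.011]
ee_rot: [-0.0, 0.666, 0.746, 0.0]
force: [-1.0, 5.2, -0.3]
finger_gap: 0.0006
```

```bash
python3 -c "
from h import *
where((0,-.0255,.011))"
```

```text
t 15.7 p [0.5363 0.0316 0.011 ] dock xy mm -0.5 -23.3 F [-1.04  5.22 -0.35] gap 0.0006334749386340489
tool x yaw 1.6839 spin to +ey -0.0004 zaxis [-7.e-04  7.e-04 -1.e+00]
delta tool cm [-0.22  0.05 -0.  ]
```

Emit:
play_rows --deltas '[{"translation": [-0.15, 0, 0], "spin": 0}]'

```text
clock: 15.82
position: [0.5365, 0.0298, 0.011]
ee_rot: [-0.0, 0.666, 0.746, 0.0]
force: [-0.3, 5.1, -0.9]
finger_gap: 0.0005
```

Emit:
play_rows --deltas '[{"translation": [-0.15, 0, 0], "spin": 0}]'

```text
clock: 15.95
position: [0.5368, 0.0282, 0.011]
ee_rot: [-0.0, 0.666, 0.746, -0.0]
force: [-0.1, 3.7, -0.9]
finger_gap: 0.0008
```

```bash
cat > chk.py <<'E'
from h import *
import sys
t=sys.argv[1]; where((0,-.0255,.011))
snap('top',t); im,d,K,T=load(t);cv2.imwrite(f'pics/{t}c.png',cv2.resize(im[145:240,180:370],None,fx=4.2,fy=4.2,interpolation=cv2.INTER_CUBIC)[:,:,::-1])
v,u=np.mgrid[:384,:512]; R=np.stack([(u-K[0,2])/K[0,0],(v-K[1,2])/K[1,1],np.ones_like(u)],-1)*d[...,None]
W=(R@T[:3,:3].T+T[:3,3]-[m0[0],m0[1],0])@np.c_[ex,ey,[0,0,1]]*1e3
W[...,1]+=100
for a,b in((50,62),(-62,-50)):
  for c,e in((-45,-15),(-15,15),(15,45)):
    s=W[(W[...,0]>c)&(W[...,0]<e)&(W[...,1]>a)&(W[...,1]<b)&(im.min(2)>190)]
    print('y',a,'x',c,'n',len(s),'z med',np.median(s[:,2]).round(1) if len(s) else None)
s=W[(abs(W[...,0])<38)&(W[...,1]>-90)&(W[...,1]<-60)]
E
python3 chk.py top9
```

```text
t 15.95 p [0.5368 0.0282 0.011 ] dock xy mm -0.4 -26.8 F [-0.1   3.71 -0.87] gap 0.0007620795915820298
tool x yaw 1.6838 spin to +ey -0.0005 zaxis [-4.e-04  2.e-04 -1.e+00]
delta tool cm [ 0.13  0.04 -0.  ]
y 50 x -45 n 0 z med None
y 50 x -15 n 0 z med None
y 50 x 15 n 0 z med None
y -62 x -45 n 55 z med 43.3
y -62 x -15 n 52 z med 43.2
y -62 x 15 n 42 z med 43.7
```

View pics/top9c.png

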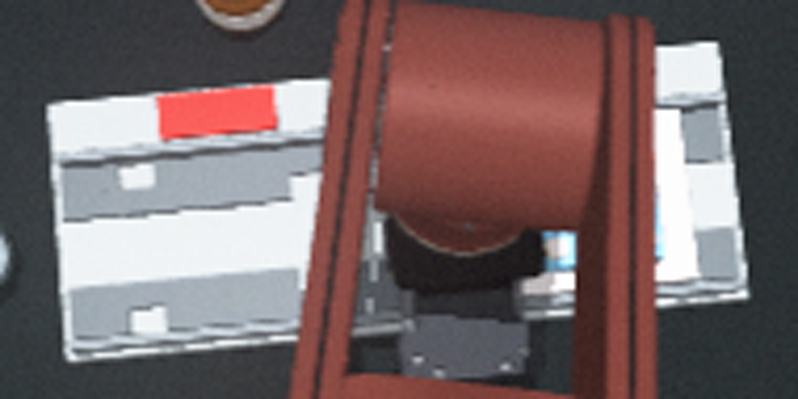

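The front end now reads 43 mm, 6 mm lower than before, so it has dropped. I nudge gently to feel for the notch stop.

Emit:
play_rows --deltas '[{"translation": [-0.1, 0, 0], "spin": 0}, {"translation": [0, 0, 0], "spin": 0}]'

```text
clock: 16.25
position: [0.5368, 0.028, 0.011]
ee_rot: [-0.001, 0.666, 0.746, 0.0]
force: [-0.6, 7.8, -0.7]
finger_gap: 0.0003
```

Emit:
play_rows --deltas '[{"translation": [-0.1, 0, 0], "spin": 0}, {"translation": [0, 0, 0], "spin": 0}]'

```text
clock: 16.5
position: [0.5368, 0.028, 0.011]
ee_rot: [-0.001, 0.666, 0.746, 0.001]
force: [-0.3, 11.1, 0.0]
finger_gap: 0.0006
```

```bash
python3 -c "
from h import *
where()
im,d,P=snap('wrist','w10')
cv2.imwrite('pics/w10c.png',cv2.resize(im[140:340,130:390],None,fx=3,fy=3,interpolation=cv2.INTER_CUBIC)[:,:,::-1])
"
```

```text
t 16.5 p [0.5368 0.028  0.011 ] dock xy mm -0.3 -27.0 F [-0.32 11.12  0.  ] gap 0.0005980070005545807
tool x yaw 1.6834 spin to +ey -0.0009 zaxis [-6.e-04  3.e-03 -1.e+00]
```

View pics/w10c.png

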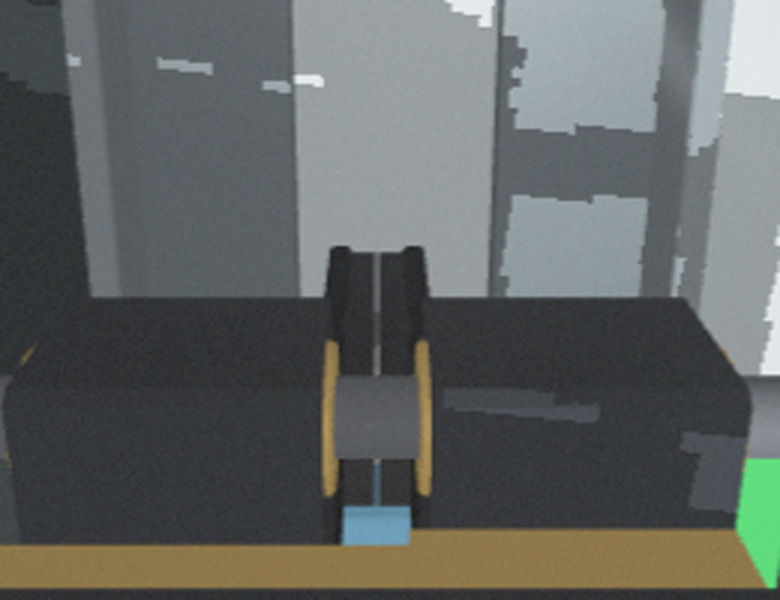

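It is blocked: the force rose to 11 N with no motion. I back away along +y, then lift.

Emit:
play_rows --deltas '[{"translation": [0.3, 0, 0], "spin": 0}, {"translation": [0.4, 0, 0], "spin": 0}, {"translation": [0.8, 0, 0], "spin": 0}, {"translation": [1.0, 0, 0], "spin": 0}, {"translation": [1.0, 0, 0], "spin": 0}, {"translation": [0, 0, -1.0], "spin": 0}, {"translation": [0, 0, -2.0], "spin": 0}, {"translation": [0, 0, -3.0], "spin": 0}, {"translation": [0, 0, -4.0], "spin": 0}, {"translation": [0, 0, -4.0], "spin": 0}, {"translation": [0, 0, -4.0], "spin": 0}, {"translation": [0, 0, -3.0], "spin": 0}, {"translation": [3, 0, 0], "spin": 0}, {"translation": [4, 0, 0], "spin": 0}, {"translation": [4, 0, 0], "spin": 0}, {"translation": [4, 0, 0], "spin": 0}, {"translation": [3, 0, 0], "spin": 0}, {"translation": [0, 0, 0], "spin": 0}]'

```text
clock: 18.8
position: [0.5125, 0.2415, 0.2218]
ee_rot: [0.0, 0.665, 0.747, 0.0]
force: [0.6, -0.0, 0.1]
finger_gap: 0.0003
```

```bash
python3 chk.py top11; python3 -c "
from h import *
snap('side','side11'); im,d,K,T=load('side11');cv2.imwrite('pics/side11c.png',cv2.resize(im[100:290,170:370],None,fx=3,fy=3,interpolation=cv2.INTER_CUBIC)[:,:,::-1])"
```

```text
t 18.8 p [0.5125 0.2415 0.2218] dock xy mm -0.3 187.9 F [ 0.61 -0.    0.09] gap 0.0002772955164499211
tool x yaw 1.6869 spin to +ey 0.0026 zaxis [ 7.e-04  3.e-04 -1.e+00]
delta tool cm [-21.35  -0.04  21.08]
y 50 x -45 n 64 z med 43.0
y 50 x -15 n 67 z med 43.4
y 50 x 15 n 68 z med 42.5
y -62 x -45 n 53 z med 43.5
y -62 x -15 n 52 z med 43.7
y -62 x 15 n 50 z med 43.2
```

View pics/top11c.png

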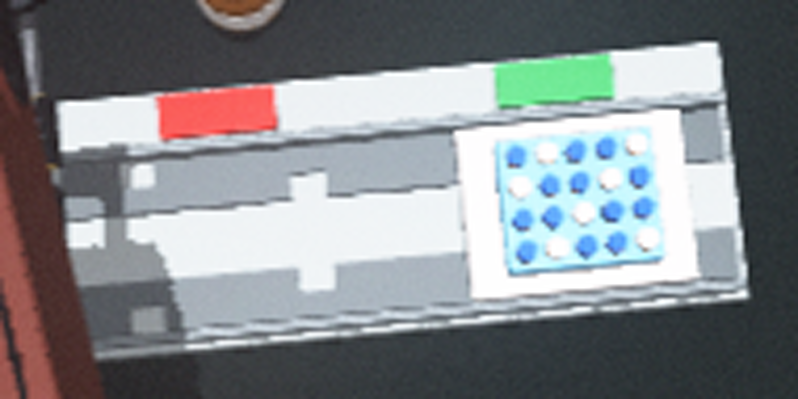

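View pics/side11c.png

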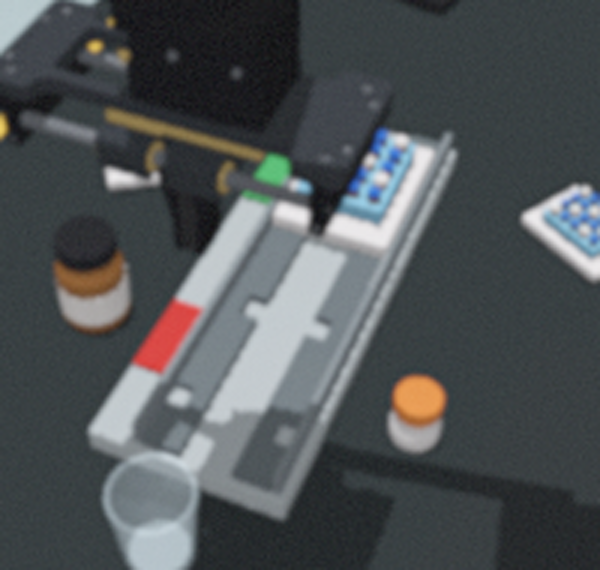

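The board is level in the green bay: its top reads 42.5–43.7 mm at both ends, against about 48 mm before. It sits beside the green tag and the hand is clear. The bottle, beaker and pot have not moved.

```bash
python3 -c "
from h import *
order.sign_off()"
```

```text
the job is handed in; nothing more can be done
```

The carrier is seated in the green-tagged bay, and I handed the job in at about 19 s on the robot's clock. I pushed it about 115 mm along the rails with the shut fingertips low on the board's end face, at about 2.4 cm/s and 5–6 N. I slowed to 1.2–1.6 cm/s near the bay.

**Last checks**
- **Blocked:** a nudge raised the force to 11 N without the board moving.
- **Level:** the board's top reads 42.5–43.7 mm at both ends, against about 48 mm while sliding. That is about 5 mm by the depth readings, against the nominal 6 mm.
- **Clear of everything:** the hand is well clear, with only noise-level force. The bottle, beaker and pot look unmoved.

**One disagreement:** the real fingertips end about 23–25 mm above the reported tool point. My first approach, with the reading at 35 mm, therefore passed just above the board's bare end. It touched nothing: there was no contact force and the carrier did not move. It did come within about 5 mm of the vials. I backed off, measured the tip height in the side depth image, lowered the finger and approached again.

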